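Find the high spot of a disc with a dial indicator

ROBOT

A 6-joint arm with a two-finger parallel gripper is mounted at the origin on the work surface. World frame = base frame: x ahead of the robot, y to its left, z up, the work surface at z = 0. Lengths are in m, angles in rad, forces in N, time in s.
With the tool pointing down it reaches from about 0.35 to 0.975 m from the base axis. Payload 4.9 kg.
Tool frame: the origin (TCP) lies on the centre line of the jaws, within the pads' length; the fingertips stand manip.tip_reach ahead of it and the grasp point (between the pads) is the TCP (manip.tip_reach is the distance from the TCP to the fingertips, in m); z points along the fingers, y is the line along which they close (so a half turn about z gives the same grasp; the last joint's range is limited). The gripper opens to 85 mm and grips with 20 to 120 N. Pads are 22 mm wide; open, the fingers measure 114 mm over their backs; the gripper's body (76 mm by 85 mm) begins 54 mm behind the grasp point. The pads swing forward as they close: fully open they stand 13 mm farther back than shut.
Start: joints at [1.116, 0.053, 1.613, -0, 1.476, -0.119], TCP at [0.206, 0.59, 0.25] pointing down, gripper open.
Joint ranges: [-3.01, 3.01], [-1.01, 2.22], [0.06, 2.58], [-1.02, 4.17], [0.09, 2.62], [-3.14, 3.14]. Speed limits (rad/s): [2.57, 2.57, 3.14, 3.14, 3.14, 3.14].

INTERFACE

Orientations are given as a unit quaternion [w, x, y, z].
In Python, from plant import manip gives the robot as it stands. The module is installed in compiled form; this text tells all that it offers.
- The arm moves only by the tool move_arm, never from a script. Its argument "rows" is a list of rows, each a list of 7 numbers: the shift along the tool's x, y, z in cm, then the turn, a rotation vector about the tool's x, y, z in degrees, then the opening, from -1 (shut) to 1 (fully open). In form: [[tx, ty, tz, ax, ay, az, jaw], ...]. A call has 1 to 20 rows; each row shifts and turns the commanded pose from where the row before left it, along the tool's axes as they then stand; what a row does not reach is not made up. A row lasts 1/12 s, in which the tool goes at most 41.7 mm and 7.16 degrees, less where a joint would pass 70% of its speed; a pose out of reach is approached as far as the arm can. A call is refused whole if a number of a shift passes 4.17 or a number of a turn 7.16, either way. A call with a gripper value outside its range is refused whole. The fingers move at their own pace and stop on an object; the grip force is fixed at half the most. Time passes only in rows, so rows that do not move let the fingers close. It gives the time, the measured TCP pose, the force, the opening and the grip force at its end, in the units of the state.
- manip.state(): the state, without advancing time (a new reading comes with each control period).
- manip.grab_frame(name): name is "scene" or "top" or "wrist"; returns a dict with "img" (400x640x3 uint8, blue, green, red), "mtx" (3x3 intrinsics, pixels), "k1" (the pictures are not rectified: a ray, as slopes to the right and down, at radius r is drawn at 1 + k1 r^2 times it, then the intrinsics apply), "R" (3x3) and "t" (3): a world point X has camera coordinates R X + t. Camera axes: x right, y down, z forward; pixel columns grow to the right and rows downward; lengths in m; the calibration is good to about 2 mm. A picture is of the moment at which its call begins. There is no depth.
- manip.job_done(): hands the job in; it is judged then, once.
The state is a dict: "time": time; "joint_pos": joint angles; "joint_vel": joint speeds; "joint_efforts": joint torques, N m; "tool_pos": TCP position; "tool_rot": TCP orientation; "contact_force": force on the tool from outside, world axes, zero at the start; "ft_torque": the same for the moment, N m; "gripper_width": opening from 0.0 (shut) to 1.0 (fully open); "grasp_force": force on a finger pad.
Only numpy, scipy, OpenCV 4.12 (cv2) and the standard library are available. Lean on these libraries where they do the work, as an engineer would, in place of code of your own. Each camera call takes 0.05 s, during which the arm holds its last target. There are 200 camera calls.

TASK

The disc clamped on the rotary stage is off centre: find its high spot. Slide the dial indicator in by its black post until its plunger is pressed in against the disc's rim, then turn the stage by its crank, without ever driving the plunger to the end of its travel, and leave it stopped with the highest point of the rim on the plunger and the plunger still pressed in by it. Let go of everything at the end and leave the other things on the bench where they lie.

Things in the scene. Friction and masses are not known exactly. Their poses are not given: they have to be found in the camera images.
- jig: fixed black ground plate, 150 mm (its x) by 310 mm (its y) by 14 mm thick, that carries the rotary stage at its -y end and the dial indicator on a short rail towards its +y end. Origin on the bench under the plate, z up; the stage's axis stands at (0, -90 mm), the rail and the plunger run along its y through x = 0
- axis (a point): point on the stage's upright axis of rotation, 68 mm above the bench. Round it is the plain aluminium disc, 120 mm across, 52 to 68 mm above the bench, clamped 4.5 mm off this axis in an unknown direction, so its rim is 55.5 to 64.5 mm from the axis; it turns with the stage and never slips. The crank arm on top of it reaches to 80 mm above the bench
- turntable (a joint): angle of the rotary stage (rad), growing anticlockwise from above, no end stops; at 0 the crank points to the jig's -x, at a to the jig's (-cos a, -sin a). It turns stiffly (0.08 N m) and stays where it is left. It starts between -0.8 and 0.8; the high spot then lies at least 55 degrees round from the plunger
- crank_grip (a point): middle of the crank's handle: an upright black sleeve, 15 mm in diameter, from 81 to 118 mm above the bench, free to spin on its pin, 38 mm from the stage's axis; the point is 104 mm above the bench. Held in the fingers it can be led round the axis without turning the hand
- knob_grip (a point): point 100 mm above the bench on the axis of the indicator carriage's upright black post, 16 mm in diameter, whose top is 115 mm above the bench and which stands 52 mm behind (towards the jig's +y from) the centre of the dial; the dial, 72 mm across, has its face 71 mm above the bench
- carriage (a joint): how far the indicator's carriage has been slid along its rail towards the stage (the jig's -y), m, 0 to 0.045; it slides stiffly (8 N) and stays where it is left. Starts between 0 and 0.012. At 0 the free plunger's tip is 82 mm from the stage's axis
- plunger: the indicator's plunger; origin at its tip, the foremost point of a 6 mm steel rod with a ball end that points along the jig's -y at the stage's axis, 60 mm above the bench. A spring holds it out (0.5 N at first touch, 1.8 N when pressed in by its whole travel of 16 mm); beyond that it is solid
- needle (a joint): angle of the dial's black needle (rad), clockwise from above: 0 (its long end points at the stage) with the plunger free, growing by 0.314 rad for each mm the plunger is pressed in (one turn is 20 mm), 5.03 at the end of the travel
- screwdriver: bystander: screwdriver, 170 mm long, lying on the bench
- mouse: bystander: computer mouse, 58 x 100 x 33 mm
- remote: bystander: remote control, 44 x 150 x 18 mm
- tester: bystander: hand-held tester, 70 x 120 x 34 mm
- psu_brick: bystander: black power brick, 55 x 110 x 32 mm
- jar: bystander: small jar, 52 mm in diameter, 70 mm high
- collet_nut: bystander: steel ring nut, 26 mm across and 14 mm high, lying on the jig's plate

How it is judged:
On the way:
1. the plunger is pressed in against the rim by at least 1 mm (value of joint needle above 0.314 rad), for 0.2 s.
At the end, for the whole second after the job is handed in: the disc is at rest with its high spot on the plunger: the rim holds the plunger's tip at least 63.85 mm from the axis (within about 25 degrees of the highest point), and the plunger is still pressed in by at least 0.7 mm but not to the end of its travel (horizontal distance between plunger and axis between 0.06385 and 0.065 m and value of joint needle between 0.2 and 5 rad and velocity of joint turntable between -0.05 and 0.05 rad/s); the robot touches nothing.
It fails at once if the plunger is driven to the end of its travel: more than 6 N on the plunger (contact force between plunger and anything else above 6 N).
It fails at once if a bystander is moved by more than 20 mm (distance of any of screwdriver, mouse, remote, tester, psu_brick, jar, collet_nut from where it was at the start of the episode above 0.02 m).
It also fails if it takes over 58 s, if anything falls off the work surface, if the arm or the gripper's body presses on something with over 40 N, if the wrist force passes 120 N, or if a joint passes its speed limit or range.

## Working session

There is one attempt and no reset: what is moved stays moved. The work goes in short steps, Python scripts to look and compute and a tool call to move; the robot and the scene stay as the last step left them, time stands still between calls to the robot, and variables do not carry over. Pictures are saved under pics/ and viewed, at most 10 in all, crops included, and the job is handed in when it is done.

Besides the shell and the picture viewer there is one more tool, called after "Emit:" as name(argument=value, ...) on one line, values as JSON. move_arm: Moves the arm, as the interface text tells. Its arguments: {"type":"object","properties":{"rows":{"type":"array","items":{"type":"array","items":{"type":"number"}}}},"required":["rows"]}

```bash
mkdir -p pics
cat > h.py <<'E'
import numpy as np, cv2
from plant import manip
def grab(name,f=None):
    d=manip.grab_frame(name)
    if f: cv2.imwrite('pics/'+f,d['img'])
    return d
def proj(d,X):
    p=(d['R']@np.atleast_2d(X).T).T+d['t']; s=p[:,:2]/p[:,2:]
    r2=(s**2).sum(1,keepdims=True); s=s*(1+d['k1']*r2)
    return s@d['mtx'][:2,:2].T+d['mtx'][:2,2]
def unproj(d,uv,z):
    uv=np.atleast_2d(np.float64(uv))
    s=cv2.undistortPoints(uv[:,None],d['mtx'],np.array([d['k1'],0,0,0.]))[:,0]
    r=np.c_[s,np.ones(len(s))]@d['R']; c=-d['R'].T@d['t']
    return c+r*((z-c[2])/r[:,2])[:,None]
E
python3 - <<'E'
from h import *
print(manip.state(),manip.tip_reach)
for n in('top','scene'):
    d=grab(n,n+'0.png'); print(n,d['mtx'].tolist(),d['k1'],-d['R'].T@d['t'],d['R'][2])
E
```

```text
{'time': 0.0, 'joint_pos': array([ 1.11600963e+00,  5.33036385e-02,  1.61428764e+00,  1.72539062e-05,
        1.47598828e+00, -1.18982539e-01]), 'joint_vel': array([-4.72216306e-06, -1.84242421e-04, -6.50068912e-04,  1.10570632e-03,
        3.41347161e-04, -6.59799199e-04]), 'joint_efforts': array([ 6.56818975e-04, -3.93683803e+01, -3.70174456e+01, -2.58724464e-05,
        7.06340492e-03,  5.71570204e-07]), 'tool_pos': array([0.20568439, 0.58957272, 0.24909977]), 'tool_rot': array([-2.89348981e-04,  1.67115031e-01,  9.85936904e-01, -9.50419290e-04]), 'contact_force': array([ 0.22603667,  0.39099153, -0.67339794]), 'ft_torque': array([ 0.0498001 , -0.0395936 , -0.01057397]), 'grasp_force': 0.0, 'gripper_width': 1.0017033844987435} 0.019
top [[368.8550195806886, 0.0, 313.7495728149524], [0.0, 368.8550195806886, 200.8648120319185], [0.0, 0.0, 1.0]] -0.02195974554852452 [0.54651314 0.01603359 0.84303341] [ 0.03764864  0.01129166 -0.99922724]
scene [[433.88156834838384, 0.0, 324.9722691575615], [0.0, 433.88156834838384, 195.08789478184923], [0.0, 0.0, 1.0]] -0.044267026312152465 [ 1.14512378 -0.44394856  0.6570272 ] [-0.62502187  0.49782753 -0.60126151]
```

View pics/top0.png

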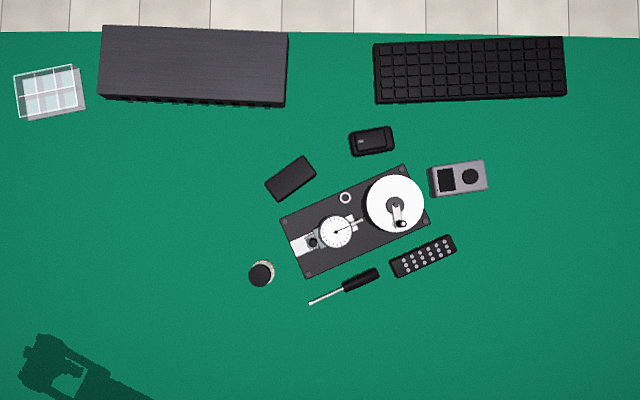

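View pics/scene0.png

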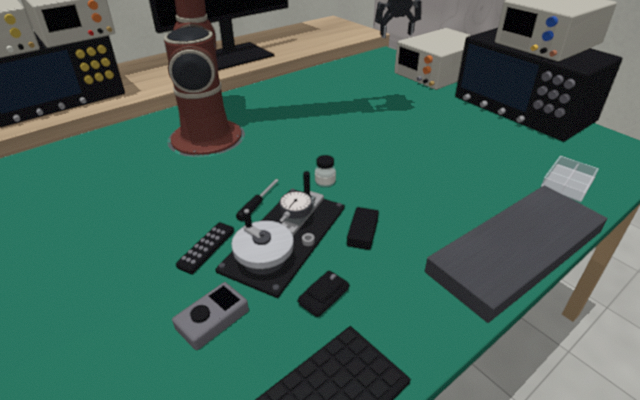

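The top view shows the jig at about (355,220): plate corners (280,219), (404,165), (430,224), (304,278). The disc is near (395,204), the crank handle near (402,224), the dial near (336,232) and the post near (312,243). I'll zoom in.

Run:
```python
from h import *
im=cv2.imread('pics/top0.png')
cv2.imwrite('pics/crop0.png',cv2.resize(im[155:285,270:440],None,fx=4.5,fy=4.5,interpolation=cv2.INTER_CUBIC))
```

```text
(no output)
```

View pics/crop0.png

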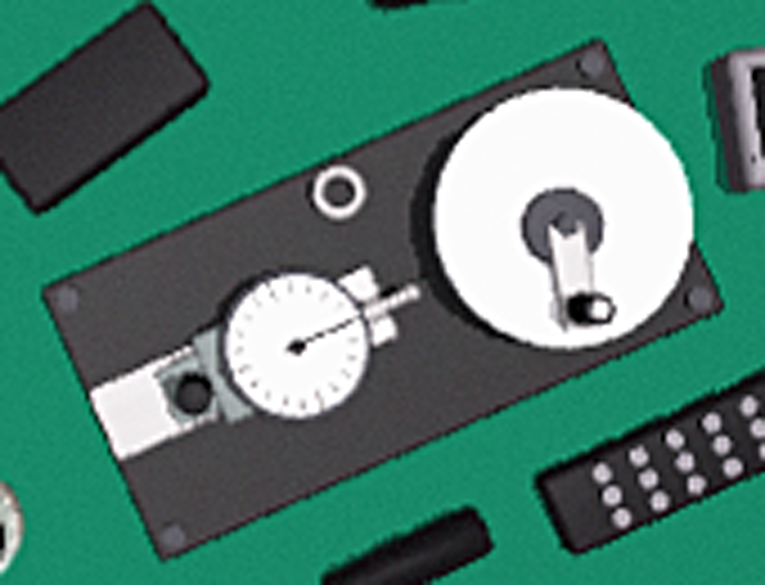

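Crop (4.5x, offset 270,155) shows plate corners (42,290), (603,40), (722,305), (165,560). The disc is centred near (563,218), the hub at (562,227), the handle at about (580-600,308), the dial at (297,346), the post at (190,395) and the plunger tip at (417,291).

```bash
cat >> h.py <<'E'
def cpx(c): return (np.atleast_2d(np.float64(c))+.5)/4.5-.5+[270,155]
def fitdisc(d,thr=200,c0=(395,204)):
    g=cv2.cvtColor(d['img'],cv2.COLOR_BGR2GRAY); m=((g>thr)*255).astype('uint8')
    cs,_=cv2.findContours(m,cv2.RETR_EXTERNAL,cv2.CHAIN_APPROX_NONE)
    c=[c for c in cs if cv2.pointPolygonTest(cv2.convexHull(c),c0,False)>0 and cv2.contourArea(c)>1500]
    c=max(c,key=cv2.contourArea)[:,0].astype(float)
    from scipy.optimize import least_squares
    W=unproj(d,c,.068)[:,:2]
    s=least_squares(lambda p:np.hypot(*(W-p[:2]).T)-p[2],[*W.mean(0),.06],loss='soft_l1',f_scale=.001)
    return s.x
E
python3 - <<'E'
from h import *
from scipy.optimize import least_squares
d=grab('top')
C=unproj(d,cpx([(42,290),(603,40),(722,305),(165,560)]),.014)[:,:2]
L=np.array([(-.075,.155),(-.075,-.155),(.075,-.155),(.075,.155)])
def T(p,q): 
    c,s=np.cos(p[2]),np.sin(p[2]); return np.atleast_2d(q)@np.array([[c,s],[-s,c]])+p[:2]
best=None
for flip in(1,-1):
  for a0 in np.arange(-3,3.1,1):
    s=least_squares(lambda p:(T(p,L*[flip,1])-C).ravel(),[*C.mean(0),a0])
    print(flip,s.x,s.cost) if s.cost<1e-4 else 0
    if best is None or s.cost<best.cost: best=s
p=best.x
print('res',T(p,L)-C)
print('axis',T(p,[0,-.09]), 'disc',fitdisc(d))
for n,c,z in(('hub',(562,227),.072),('hub80',(562,227),.08),('handle',(583,308),.118),('handle2',(598,310),.118),('post',(190,395),.115),('dial',(297,346),.071),('tip',(417,291),.06)):
    W=unproj(d,cpx(c),z)[0,:2]; c_,s_=np.cos(p[2]),np.sin(p[2]); q=np.array([[c_,s_],[-s_,c_]])@(W-p[:2]); print(n,W,'jig',q)
E
```

```text
-1 [ 0.53413017 -0.06736792 -5.84570194] 1.655207577985295e-05
-1 [ 0.53413017 -0.06736792  0.43748334] 1.655207577983636e-05
-1 [ 0.53413017 -0.06736792  0.43748328] 1.655207578016068e-05
-1 [ 0.53413017 -0.06736792  0.43748328] 1.6552075780087053e-05
-1 [ 0.53413017 -0.06736792  0.43748335] 1.655207577983439e-05
-1 [ 0.53413017 -0.06736792  0.43748335] 1.6552075779834576e-05
-1 [ 0.53413017 -0.06736792  0.43748337] 1.655207577985722e-05
res [[-0.13520386 -0.06178703]
 [-0.13307125 -0.0634932 ]
 [ 0.13459573  0.06003237]
 [ 0.13367939  0.06524786]]
axis [[ 0.57225968 -0.14889179]] disc [ 0.57379185 -0.14551649  0.05911258]
hub [ 0.56918207 -0.14400856] jig [-0.00071893 -0.08427281]
hub80 [ 0.56894686 -0.14234801] jig [-0.00022847 -0.082669  ]
handle [ 0.53266261 -0.14383823] jig [-0.03372684 -0.06864665]
handle2 [ 0.53188478 -0.15037695] jig [-0.03720162 -0.07424001]
post [0.49213927 0.02684606] jig [0.00187858 0.1031309 ]
dial [ 0.5122617  -0.02179821] jig [-0.0005028   0.05054281]
tip [ 0.5384335  -0.07848328] jig [-0.0008111  -0.01189167]
```

Emit:
move_arm(rows=[[-2.85,-2.73,0,0,0,0,1],[-2.85,-2.73,0,0,0,0,1],[-2.85,-2.73,0,0,0,0,1],[-2.85,-2.73,0,0,0,0,1],[-2.85,-2.73,0,0,0,0,1],[-2.85,-2.73,0,0,0,0,1],[-2.85,-2.73,0,0,0,0,1],[-2.85,-2.73,0,0,0,0,1],[-2.85,-2.73,0,0,0,0,1],[-2.85,-2.73,0,0,0,0,1],[-2.85,-2.73,0,0,0,0,1],[-2.85,-2.73,0,0,0,0,1],[-2.85,-2.73,0,0,0,0,1],[-2.85,-2.73,0,0,0,0,1],[-2.85,-2.73,0,0,0,0,1],[-2.85,-2.73,0,0,0,0,1]])

```text
time: 1.48
tool_pos: [0.4928, 0.0254, 0.2502]
tool_rot: [0.0, 0.167, 0.986, 0.0]
contact_force: [1.0, 0.6, 0.1]
gripper_width: 0.997
grasp_force: 0.0
```

Emit:
move_arm(rows=[[0,0,0,0,0,-6.3,1],[0,0,0,0,0,-6.3,1],[0,0,0,0,0,-6.3,1],[0,0,0,0,0,-6.3,1],[0,0,0,0,0,-6.3,1],[0,0,0,0,0,-6.3,1],[0,0,0,0,0,-6.3,1],[0,0,0,0,0,0,1],[0,0,0,0,0,0,1]])

```text
time: 2.23
tool_pos: [0.4924, 0.0274, 0.25]
tool_rot: [-0.0, -0.214, 0.977, 0.0]
contact_force: [-0.7, -0.1, -0.3]
gripper_width: 1.001
grasp_force: 0.0
```

Run:
```python
from h import *
d=grab('wrist','w1.png'); s=manip.state(); print(s['time'],s['tool_pos'],s['tool_rot'],s['joint_pos'],-d['R'].T@d['t'],d['R'][2])
```

```text
2.2833 [0.4923971  0.02743463 0.25010597] [-1.67581358e-04 -2.13968493e-01  9.76840546e-01  6.53324663e-05] [-9.53842988e-02 -2.70748537e-01  1.91177244e+00  2.18794453e-05
  1.50092782e+00 -2.09745365e+00] [ 0.421372   -0.0036964   0.37342783] [ 0.27150865  0.12447026 -0.95435329]
```

View pics/w1.png

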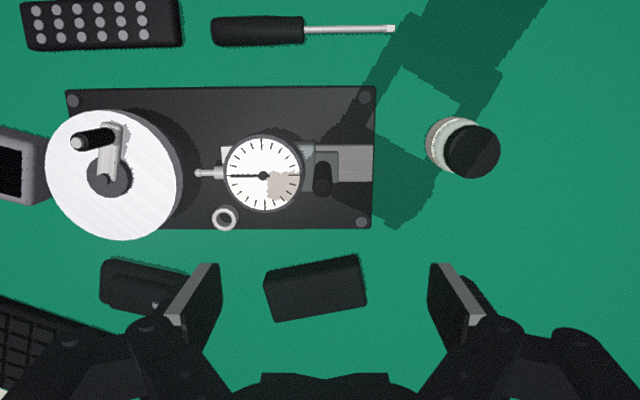

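The wrist view shows the post from base (322,190) to top (322,166), and the handle with its top at (78,142). The hub is at (110,178), the dial centre at (263,175), the needle at 0 towards the stage, and the plunger tip at (196,173). Plate corners are (66,91), (375,87), (372,228). Next is a joint fit over both cameras.

```bash
cat > fit.py <<'E'
from h import *
from scipy.optimize import least_squares
dw=grab('wrist'); dt=grab('top')
def W(p,q,z):
    c,s=np.cos(p[2]),np.sin(p[2]); q=np.array(q); return np.r_[p[0]+c*q[0]-s*q[1],p[1]+s*q[0]+c*q[1],z]
# p: x,y,yaw,a,post_y,dial->(post-.052),tip_y
def pts(p):
    a=p[3]; h=[-.038*np.cos(a),-.09-.038*np.sin(a)]
    return dict(hub=W(p,[0,-.09],.075),han=W(p,h,.118),post=W(p,[0,p[4]],.115),dial=W(p,[0,p[4]-.052],.071),tip=W(p,[0,p[5]],.06),
     c0=W(p,[-.075,.155],.014),c1=W(p,[-.075,-.155],.014),c2=W(p,[.075,-.155],.014),c3=W(p,[.075,.155],.014))
ow=dict(hub=(110,179),han=(78,142),post=(322,166),dial=(263,175),tip=(196,173),c1=(66,91),c0=(375,87),c3=(372,228))
ot={k:cpx(v)[0] for k,v in dict(hub=(562,225),han=(600,310),post=(190,395),dial=(297,346),tip=(417,291),c3=(42,290),c2=(603,40),c1=(722,305),c0=(165,560)).items()}
def res(p,full=0):
    P=pts(p); o=[]
    for d,ob,b in((dw,ow,p[6:8]),(dt,ot,p[8:10])):
        for k,v in ob.items(): o.append((k,(proj(d,P[k]+np.r_[b,0])[0]-v)))
    return o if full else np.r_[np.concatenate([x[1] for x in o]),np.array(p[6:10])/.002]
s=least_squares(res,[.534,-.067,.437,-.27,.103,-.012,0,0,0,0],loss='soft_l1')
if __name__=='__main__':
    print(s.x.round(4)); [print(k,v.round(1)) for k,v in res(s.x,1)]
    [print(k,v.round(4)) for k,v in pts(s.x).items()]
    p=s.x; f=fitdisc(dt); ax=pts(p)['hub'][:2]+p[8:10]; e=f[:2]-ax
    print('disc',f,'ecc',e,np.hypot(*e),np.degrees(np.arctan2(e[1],e[0])-p[2]))
E
python3 fit.py
```

```text
[ 5.316e-01 -6.560e-02  4.403e-01 -3.125e-01  1.002e-01 -1.450e-02
 -1.300e-03 -2.000e-04  1.300e-03  2.000e-04]
hub [-4.6 -1. ]
han [-0.2  2. ]
post [ 0.2 22. ]
dial [-0.1  0. ]
tip [ 0.1 -0. ]
c1 [-1.7 -0.7]
c0 [ 3.7 -2.4]
c3 [2.  1.1]
hub [ 1.7 -0.5]
han [ 0.2 -0.8]
post [0.8 1. ]
dial [ 0. -0.]
tip [ 0.  -0.3]
c3 [-1.7  0.5]
c2 [-1.  -0.8]
c1 [0.7 0.9]
c0 [-1.5  1.7]
hub [ 0.5699 -0.147   0.075 ]
han [ 0.5322 -0.1519  0.118 ]
post [0.4889 0.025  0.115 ]
dial [ 0.511 -0.022  0.071]
tip [ 0.5377 -0.0787  0.06  ]
c0 [0.3977 0.0427 0.014 ]
c1 [ 0.5298 -0.2378  0.014 ]
c2 [ 0.6655 -0.1739  0.014 ]
c3 [0.5333 0.1066 0.014 ]
disc [ 0.57372399 -0.14556321  0.05919337] ecc [0.00251438 0.00127362] 0.0028185430567125433 1.6388162151658983
```

```bash
sed -i "s/post=(322,166)/post=(322,189)/; s/hub=W(p,\[0,-.09\],.075)/hub=W(p,[0,-.09],p[10])/; s/0,0,0,0\],loss/0,0,0,0,.075],loss/" fit.py; python3 fit.py
```

```text
[ 5.323e-01 -6.650e-02  4.380e-01 -3.384e-01  1.014e-01 -1.330e-02
 -9.000e-04 -2.000e-04  9.000e-04  2.000e-04  6.630e-02]
hub [-0.3 -3.2]
han [-0.2  2.7]
post [0.1 0. ]
dial [-0.1  0.7]
tip [0.  0.4]
c1 [-2.6 -0.7]
c0 [ 2.6 -1.4]
c3 [0.5 1.9]
hub [ 1.2 -0.5]
han [ 0.2 -0.8]
post [0.6 1. ]
dial [-0.1  0. ]
tip [-0.1 -0.2]
c3 [-1.3  0.1]
c2 [-0.5 -0.9]
c1 [1.1 1. ]
c0 [-1.2  1.4]
hub [ 0.5705 -0.148   0.0663]
han [ 0.5327 -0.1518  0.118 ]
post [0.4893 0.0254 0.115 ]
dial [ 0.5113 -0.0217  0.071 ]
tip [ 0.538  -0.0786  0.06  ]
c0 [0.3986 0.0421 0.014 ]
c1 [ 0.5301 -0.2387  0.014 ]
c2 [ 0.666  -0.1751  0.014 ]
c3 [0.5345 0.1057 0.014 ]
disc [ 0.57372399 -0.14556321  0.05919337] ecc [0.0023668  0.00221922] 0.0032444847681058235 18.062829748113742
```

Emit:
move_arm(rows=[[0.36,0,3,0,0,0,1],[0,0,3,0,0,0,1],[0,0,3,0,0,0,1],[0,0,3,0,0,0,1],[0,0,2,0,0,0,1],[0,0,1,0,0,0,1],[0,0,0,0,0,0,1],[0,0,0,0,0,0,0],[0,0,0,0,0,0,-0.6],[0,0,0,0,0,0,-1],[0,0,0,0,0,0,-1],[0,0,0,0,0,0,-1],[0,0,0,0,0,0,-1],[0,0,0,0,0,0,-1]])

```text
time: 3.65
tool_pos: [0.4901, 0.0255, 0.1015]
tool_rot: [0.001, -0.215, 0.977, -0.001]
contact_force: [0.4, -1.8, 4.8]
gripper_width: 0.165
grasp_force: 58.5
```

Emit:
move_arm(rows=[[0,-0.3,0,0,0,0,-1],[0,-0.4,0,0,0,0,-1],[0,-0.4,0,0,0,0,-1],[0,-0.4,0,0,0,0,-1],[0,-0.4,0,0,0,0,-1],[0,-0.3,0,0,0,0,-1],[0,0,0,0,0,0,-1],[0,0,0,0,0,0,-1]])

```text
time: 4.32
tool_pos: [0.4986, 0.0071, 0.1015]
tool_rot: [0.0, -0.215, 0.977, 0.002]
contact_force: [-3.8, 4.6, 7.7]
gripper_width: 0.166
grasp_force: 59.1
```

Run:
```python
from h import *
d=grab('wrist'); e=grab('top'); s=manip.state(); print(s['tool_pos'],s['contact_force'])
b=cv2.resize(e['img'][155:285,270:440],(523,400),interpolation=cv2.INTER_CUBIC)
w=cv2.resize(d['img'][50:350],None,fx=.43*1.9,fy=.43*1.9)
o=np.zeros((600,800,3),'uint8'); o[:346,:523]=b[:346]; 
w=w[:254,:523]; o[346:346+len(w),:w.shape[1]]=w; cv2.imwrite('pics/c2.png',o)
```

```text
[0.4986112  0.0071335  0.10150997] [-4.79020681  5.11227786  9.06938093]
```

View pics/c2.png

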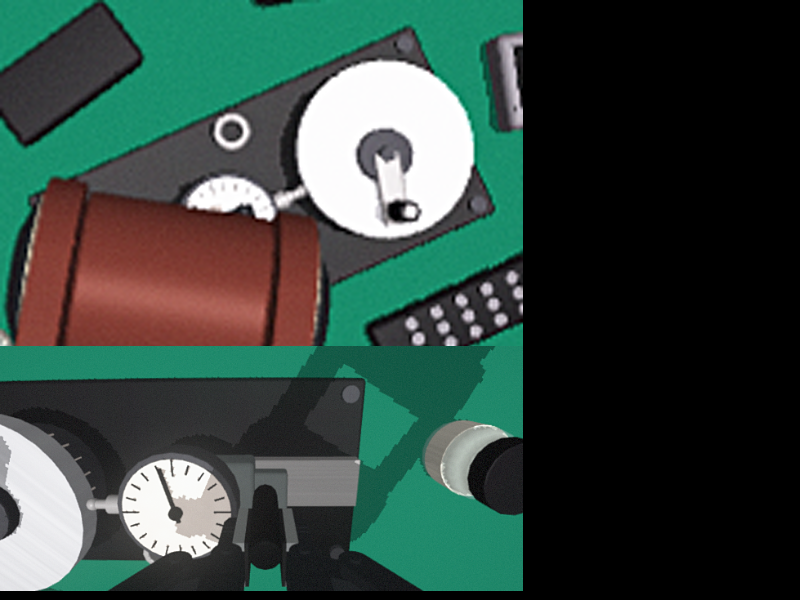

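The bottom panel shows the needle at about 68° clockwise from the stage direction, which is about 3.8 mm pressed in. The rim there is therefore about 60.5 mm from the axis, and the high spot will give about 7.8 mm, well within travel. I'll release the post and go to the crank.

Emit:
move_arm(rows=[[0,0,0,0,0,0,0.5],[0,0,0,0,0,0,0.5],[0,0,0,0,0,0,0.5],[0,0,0,0,0,0,0.5],[0,0,-2,0,0,0,0.5],[0,0,-3,0,0,0,0.5],[0,0,-2.5,0,0,0,0.7],[0.59,-2.65,0,0,0,0,1],[0.59,-2.65,0,0,0,0,1],[0.59,-2.65,0,0,0,0,1],[0.59,-2.65,0,0,0,0,1],[0.59,-2.65,0,0,0,0,1],[0.59,-2.65,0,0,0,0,1],[0,0,0,0,0,0,1],[0,0,0,0,0,0,1]])

```text
time: 5.67
tool_pos: [0.5331, -0.1542, 0.1749]
tool_rot: [-0.0, -0.214, 0.977, 0.0]
contact_force: [-0.9, 0.2, 0.1]
gripper_width: 0.999
grasp_force: 0.0
```

Run:
```python
from h import *
d=grab('wrist'); s=manip.state(); print(s['time'],s['tool_pos'],s['contact_force'])
im=d['img'].copy()
for z in(.081,.118):
    q=tuple(int(round(x)) for x in proj(d,[*s['tool_pos'][:2],z])[0]); print(q); cv2.circle(im,q,3,(0,0,255),1)
cv2.imwrite('pics/w3.png',im)
```

```text
5.7167 [ 0.53296288 -0.15328444  0.17485161] [0.50165439 0.23198412 1.13219392]
(324, 214)
(324, 236)
```

View pics/w3.png

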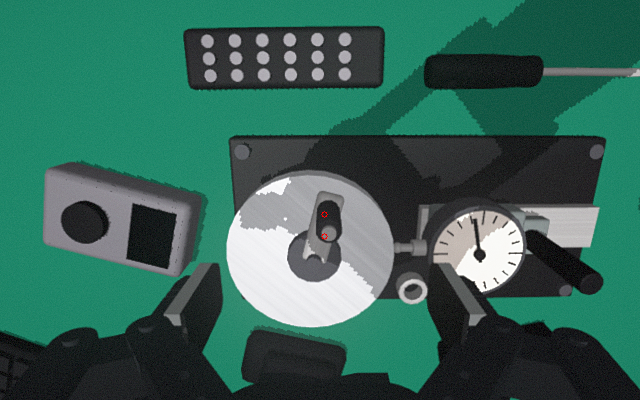

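The handle top is at (330,233) against the predicted (324,236), so I shift about 3.5 mm in tool +y and 1.5 mm in +x. The needle is at about 80°. Now I descend and grip.

Emit:
move_arm(rows=[[0.15,0.35,2,0,0,0,1],[0,0,2,0,0,0,1],[0,0,2,0,0,0,1],[0,0,0.9,0,0,0,1],[0,0,0,0,0,0,0.4],[0,0,0,0,0,0,-0.2],[0,0,0,0,0,0,-0.6],[0,0,0,0,0,0,-1],[0,0,0,0,0,0,-1],[0,0,0,0,0,0,-1],[0,0,0,0,0,0,-1],[0,0,0,0,0,0,-1]])

```text
time: 6.72
tool_pos: [0.5314, -0.1511, 0.1078]
tool_rot: [0.001, -0.215, 0.977, -0.001]
contact_force: [-0.1, 0.5, 5.8]
gripper_width: 0.156
grasp_force: 58.5
```

Run:
```python
from h import *
s=manip.state(); print(s['time'],s['tool_pos'],s['contact_force'],s['gripper_width'],s['grasp_force'])
d=grab('top','t4.png'); f=fitdisc(d,c0=(395,190)); print(f)
```

```text
6.7167 [ 0.53141826 -0.15114601  0.10778504] [-0.05951051  0.50342552  5.75979943] 0.15639833176396584 58.506876826286316Traceback (most recent call last):
  File "<stdin>", line 3, in <module>
  File "h.py", line 21, in fitdisc
    c=max(c,key=cv2.contourArea)[:,0].astype(float)
      ~~~^^^^^^^^^^^^^^^^^^^^^^^
ValueError: max() iterable argument is empty
```

```bash
cat > arc.py <<'E'
import numpy as np,sys
from plant import manip
# arc.py ax ay dtheta_deg nrows : tool-frame steps (cm) from present TCP on its own radius
ax,ay,dt,n=map(float,sys.argv[1:5]); p=manip.state()['tool_pos'][:2]-[ax,ay]
t0=np.arctan2(p[1],p[0]); r=np.hypot(*p); t=t0+np.radians(dt)*np.arange(int(n)+1)/n
P=.038*np.c_[np.cos(t),np.sin(t)]; P[0]=p; D=np.diff(P,axis=0)*100
print('r',r,'th0',np.degrees(t0)); print([[round(float(d@[-.908,-.419]),2),round(float(d@[-.419,.908]),2)] for d in D])
E
python3 arc.py .569 -.148 30 5
```

```text
r 0.037710802546031846 th0 -175.17409148599432
[[0.14, -0.37], [0.08, -0.39], [0.03, -0.4], [-0.01, -0.4], [-0.05, -0.39]]
```

Emit:
move_arm(rows=[[0.12,-0.37,0,0,0,0,-1],[0.08,-0.39,0,0,0,0,-1],[0.03,-0.4,0,0,0,0,-1],[-0.01,-0.4,0,0,0,0,-1],[-0.05,-0.39,0,0,0,0,-1],[0,0,0,0,0,0,-1],[0,0,0,0,0,0,-1]])

```text
time: 7.35
tool_pos: [0.5387, -0.1689, 0.1078]
tool_rot: [0.002, -0.215, 0.977, -0.0]
contact_force: [3.1, 2.1, 5.0]
gripper_width: 0.153
grasp_force: 58.8
```

```bash
python3 arc.py .569 -.148 40 8
python3 - <<'E'
from h import *
s=manip.state(); print(s['time'],s['tool_pos'],s['contact_force'],s['ft_torque'])
d=grab('wrist'); e=grab('top'); o=np.zeros((600,640,3),'uint8'); o[:300]=d['img'][100:]; o[300:]=cv2.resize(e['img'][160:280,270:526],(640,300)); cv2.imwrite('pics/c5.png',o)
E
```

```text
r 0.03679804541598677 th0 -145.3056499440986
[[0.05, -0.34], [-0.1, -0.32], [-0.13, -0.31], [-0.15, -0.29], [-0.18, -0.28], [-0.2, -0.26], [-0.22, -0.24], [-0.24, -0.22]]
7.35 [ 0.53874464 -0.16894539  0.107802  ] [3.14616583 2.07363288 5.03982496] [ 0.40111896 -0.51371835 -0.00895794]
```

View pics/c5.png

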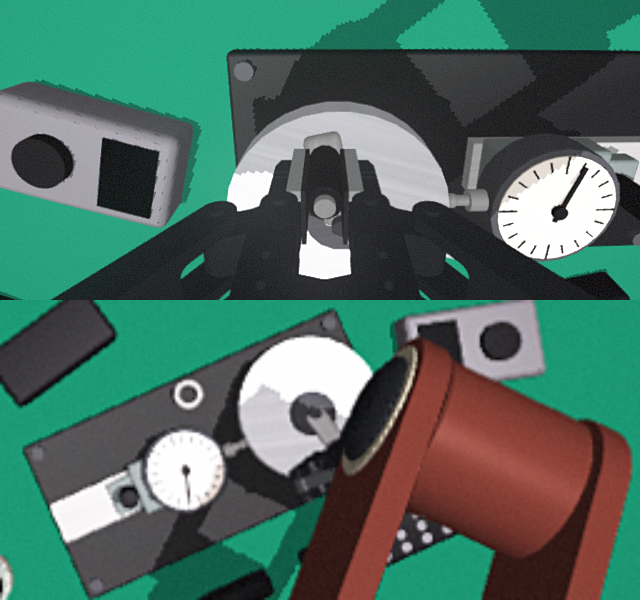

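The wrist view shows the needle at about 115° and the top view (dial centre at (186,470)) agrees at about 110°, so the reading is rising (about 6 mm). The direction is right, so I'll write a needle reader on the top view and keep turning.

```bash
cat > needle.py <<'E'
from h import *
d=grab('top'); s=manip.state(); g=cv2.cvtColor(d['img'],cv2.COLOR_BGR2GRAY).astype('float32')
c0=np.array([.5216,-.0398]); yaw=.438
n=301; k=np.linspace(-.045,.045,n); X,Y=np.meshgrid(k,k)
def patch(c): 
    uv=proj(d,np.c_[(c[0]+X).ravel(),(c[1]+Y).ravel(),np.full(X.size,.071)]).astype('float32').reshape(n,n,2)
    return cv2.remap(g,uv,None,cv2.INTER_CUBIC)
P=patch(c0); m=cv2.morphologyEx((P>110).astype('uint8'),cv2.MORPH_CLOSE,np.ones((25,25)))
l,lab,st,ce=cv2.connectedComponentsWithStats(m); i=1+np.argmax(st[1:,4]); 
cnt=max(cv2.findContours((lab==i).astype('uint8'),0,1)[0],key=cv2.contourArea); (cx,cy),r=cv2.minEnclosingCircle(cnt)
c=c0+[k[0]+cx*.0003,k[0]+cy*.0003]
if np.hypot(*(c-c0))>.004: c=c0
ph=np.radians(np.arange(0,360,1)); base=np.pi/2*-1+yaw   # stage direction: jig -y
rr=np.arange(.010,.025,.001)
A=base-ph
pt=np.c_[(c[0]+np.outer(np.cos(A),rr)).ravel(),(c[1]+np.outer(np.sin(A),rr)).ravel(),np.full(360*len(rr),.071)]
v=cv2.remap(g,proj(d,pt).astype('float32')[None],None,cv2.INTER_LINEAR)[0].reshape(360,-1)
v=v/cv2.blur(v,(1,81))   # shadow tolerant
q=np.convolve(np.r_[v.mean(1)[-3:],v.mean(1),v.mean(1)[:3]],np.ones(7)/7,'valid'); b=int(q.argmin())
w=np.arange(b-12,b+13); z=np.clip(1-v.mean(1)[w%360]-.05,0,None); deg=(w*z).sum()/z.sum()
cv2.imwrite('pics/n.png',patch(c))
p=s['tool_pos'][:2]-[.569,-.148]
print('t',s['time'],'c-c0',(c-c0).round(4),'r',r*.0003,'needle deg',round(deg,1),'mm',round(np.radians(deg)/.314,2),'depth',q.min().round(2),'theta',np.degrees(np.arctan2(p[1],p[0])).round(1),'R',np.hypot(*p).round(4),'F',s['contact_force'].round(1))
E
python3 needle.py
```

```text
t 7.5 c-c0 [0. 0.] r 0.05475804290771484 needle deg 111.3 mm 6.18 depth 0.68 theta -145.3 R 0.0368 F [4.5 2.6 5.3][ WARN:0@0.788] global loadsave.cpp:1063 imwrite_ Unsupported depth image for selected encoder is fallbacked to CV_8U.
```

Emit:
move_arm(rows=[[0,-0.34,0,0,0,0,-1],[-0.1,-0.32,0,0,0,0,-1],[-0.13,-0.31,0,0,0,0,-1],[-0.15,-0.29,0,0,0,0,-1],[0,0,0,0,0,0,-1],[0,0,0,0,0,0,-1]])

```text
time: 8.0
tool_pos: [0.5477, -0.1775, 0.1078]
tool_rot: [0.002, -0.215, 0.977, 0.001]
contact_force: [3.9, 6.8, 6.1]
gripper_width: 0.155
grasp_force: 58.9
```

```bash
python3 needle.py;  python3 arc.py .569 -.148 30 5
```

```text
t 8.05 c-c0 [0.0031 0.    ] r 0.061452635192871086 needle deg 131.4 mm 7.3 depth 0.65 theta -125.8 R 0.0364 F [5.  6.8 6.5]
r 0.03644902193943082 th0 -125.81199998156025
[[-0.08, -0.41], [-0.25, -0.31], [-0.28, -0.28], [-0.31, -0.25], [-0.33, -0.22]][ WARN:0@0.755] global loadsave.cpp:1063 imwrite_ Unsupported depth image for selected encoder is fallbacked to CV_8U.
```

```bash
sed -i 's/^if np.hypot.*/c=c0/; s/-\[.569,-.148\]/-[.569,-.146]/; /imwrite/d' needle.py; python3 needle.py; python3 arc.py .569 -.146 24 4
```

```text
t 8.1 c-c0 [0. 0.] r 0.061452635192871086 needle deg 134.8 mm 7.49 depth 0.67 theta -124.1 R 0.0381 F [4.7 5.8 5.5]
r 0.03808426985349623 th0 -124.09521322040017
[[-0.23, -0.32], [-0.26, -0.3], [-0.29, -0.28], [-0.31, -0.24]]
```

Emit:
move_arm(rows=[[-0.23,-0.32,0,0,0,0,-1],[-0.26,-0.3,0,0,0,0,-1],[-0.29,-0.28,0,0,0,0,-1],[-0.31,-0.24,0,0,0,0,-1],[0,0,0,0,0,0,-1],[0,0,0,0,0,0,-1]])

```text
time: 8.6
tool_pos: [0.5617, -0.1833, 0.1077]
tool_rot: [0.001, -0.215, 0.977, 0.001]
contact_force: [0.9, 5.7, 7.9]
gripper_width: 0.154
grasp_force: 59.1
```

```bash
python3 needle.py; python3 arc.py .569 -.146 24 4
```

```text
t 8.65 c-c0 [0. 0.] r 0.061452635192871086 needle deg 163.1 mm 9.06 depth 0.72 theta -101.1 R 0.038 F [1.6 5.7 8. ]
r 0.038008553564443485 th0 -101.05313935353956
[[-0.33, -0.21], [-0.35, -0.18], [-0.37, -0.14], [-0.38, -0.1]]
```

Emit:
move_arm(rows=[[-0.33,-0.21,0,0,0,0,-1],[-0.35,-0.18,0,0,0,0,-1],[-0.37,-0.14,0,0,0,0,-1],[-0.38,-0.1,0,0,0,0,-1],[0,0,0,0,0,0,-1],[0,0,0,0,0,0,-1]])

```text
time: 9.15
tool_pos: [0.5768, -0.1832, 0.1078]
tool_rot: [0.001, -0.215, 0.977, 0.001]
contact_force: [-1.1, 5.8, 8.7]
gripper_width: 0.153
grasp_force: 59.4
```

```bash
python3 needle.py; python3 arc.py .569 -.146 24 4
```

```text
t 9.2 c-c0 [0. 0.] r 0.061452635192871086 needle deg 187.2 mm 10.41 depth 0.71 theta -78.2 R 0.038 F [-1.1  6.4  9. ]
r 0.03797743449611844 th0 -78.24332920982127
[[-0.39, -0.07], [-0.4, -0.03], [-0.4, 0.01], [-0.39, 0.06]]
```

Emit:
move_arm(rows=[[-0.39,-0.07,0,0,0,0,-1],[-0.4,-0.03,0,0,0,0,-1],[-0.4,0.01,0,0,0,0,-1],[-0.39,0.06,0,0,0,0,-1],[0,0,0,0,0,0,-1],[0,0,0,0,0,0,-1]])

```text
time: 9.7
tool_pos: [0.5907, -0.1772, 0.1078]
tool_rot: [-0.0, -0.215, 0.977, 0.001]
contact_force: [-3.4, 3.9, 9.4]
gripper_width: 0.158
grasp_force: 59.3
```

```bash
python3 needle.py; python3 arc.py .569 -.146 24 4
```

```text
t 9.75 c-c0 [0. 0.] r 0.061452635192871086 needle deg 205.3 mm 11.41 depth 0.74 theta -55.2 R 0.038 F [-1.8  3.6  9.1]
r 0.03801503839246782 th0 -55.16468781030872
[[-0.39, 0.09], [-0.38, 0.13], [-0.36, 0.17], [-0.34, 0.21]]
```

Emit:
move_arm(rows=[[-0.39,0.09,0,0,0,0,-1],[-0.38,0.13,0,0,0,0,-1],[-0.36,0.17,0,0,0,0,-1],[-0.34,0.21,0,0,0,0,-1],[0,0,0,0,0,0,-1],[0,0,0,0,0,0,-1]])

```text
time: 10.25
tool_pos: [0.6013, -0.1661, 0.1077]
tool_rot: [-0.0, -0.215, 0.977, 0.0]
contact_force: [-3.3, 1.6, 8.6]
gripper_width: 0.154
grasp_force: 59.3
```

```bash
python3 needle.py; python3 arc.py .569 -.146 24 4
```

```text
t 10.3 c-c0 [0. 0.] r 0.061452635192871086 needle deg 208.3 mm 11.58 depth 0.8 theta -32.0 R 0.0381 F [-3.5  2.9  9.5]
r 0.03810153367607112 th0 -31.99929170630055
[[-0.32, 0.24], [-0.29, 0.27], [-0.26, 0.3], [-0.23, 0.32]]
```

Emit:
move_arm(rows=[[-0.32,0.24,0,0,0,0,-1],[-0.29,0.27,0,0,0,0,-1],[-0.26,0.3,0,0,0,0,-1],[-0.23,0.32,0,0,0,0,-1],[0,0,0,0,0,0,-1],[0,0,0,0,0,0,-1]])

```text
time: 10.8
tool_pos: [0.6067, -0.1518, 0.1078]
tool_rot: [-0.0, -0.215, 0.977, -0.0]
contact_force: [-3.3, 0.8, 8.7]
gripper_width: 0.155
grasp_force: 59.2
```

```bash
python3 needle.py|tee o
python3 - <<'E'
import numpy as np,re
t=re.findall(r'mm ([\d.]+).*theta (\S+)',open('o').read())[0]
T=np.radians([-143.1,-124.1,-101.1,-78.2,-55.2,-32,float(t[1])]); y=np.array([6.18,7.49,9.06,10.41,11.41,11.58,float(t[0])])
A=np.c_[np.ones(7),np.cos(T),np.sin(T)]; s,*_=np.linalg.lstsq(A,y,rcond=None); print(s,np.hypot(*s[1:]),np.degrees(np.arctan2(s[2],s[1])),A@s-y)
E
for a in -24 -26 -28; do python3 arc.py .569 -.146 $a 4; done
```

```text
t 10.85 c-c0 [0. 0.] r 0.061452635192871086 needle deg 199.1 mm 11.07 depth 0.58 theta -8.8 R 0.0381 F [-2.8 -0.   7.8]
[ 7.400471    3.38956125 -2.41347078] 4.161005491618342 -35.45202330470113 [-0.04101246  0.00865021  0.05622718  0.04609074 -0.09324078 -0.02607337
  0.04935848]
r 0.038137485203277054 th0 -8.83599836177848
[[0.25, -0.31], [0.27, -0.29], [0.3, -0.26], [0.32, -0.23]]
r 0.038137485203277054 th0 -8.83599836177848
[[0.27, -0.34], [0.3, -0.31], [0.33, -0.28], [0.36, -0.24]]
r 0.038137485203277054 th0 -8.83599836177848
[[0.29, -0.36], [0.32, -0.33], [0.36, -0.29], [0.39, -0.25]]
```

The fit residuals are small and the peak is at crank angle about -35°. I'll go back 26°, release and lift clear.

Emit:
move_arm(rows=[[0.27,-0.34,0,0,0,0,-1],[0.3,-0.31,0,0,0,0,-1],[0.33,-0.28,0,0,0,0,-1],[0.36,-0.24,0,0,0,0,-1],[0,0,0,0,0,0,-1],[0,0,0,0,0,0,-1]])

```text
time: 11.35
tool_pos: [0.6003, -0.1675, 0.1078]
tool_rot: [0.0, -0.215, 0.977, -0.0]
contact_force: [-2.9, 1.4, 8.7]
gripper_width: 0.154
grasp_force: 59.2
```

```bash
python3 needle.py
```

```text
t 11.4 c-c0 [0. 0.] r 0.061452635192871086 needle deg 208.8 mm 11.61 depth 0.77 theta -34.5 R 0.038 F [-2.8  1.4  8.2]
```

Emit:
move_arm(rows=[[0,0,0,0,0,0,0.2],[0,0,0,0,0,0,0.5],[0,0,0,0,0,0,0.5],[0,0,0,0,0,0,0.5],[0,0,-1.5,0,0,0,0.5],[0,0,-3,0,0,0,0.5],[0,0,-3,0,0,0,0.5],[0,0,-3,0,0,0,0.5],[0,0,-2,0,0,0,0.5],[0,0,0,0,0,0,0.5],[0,0,0,0,0,0,0.5]])

```text
time: 12.32
tool_pos: [0.6007, -0.1677, 0.2326]
tool_rot: [0.001, -0.215, 0.977, -0.001]
contact_force: [-0.1, -0.0, -0.6]
gripper_width: 0.751
grasp_force: 0.0
```

```bash
python3 needle.py
python3 - <<'E'
from h import *
e=grab('top'); d=grab('wrist'); o=np.zeros((600,640,3),'uint8'); o[:300]=cv2.resize(d['img'],(480,300)).shape and d['img'][100:]; o[300:]=cv2.resize(e['img'][160:280,270:526],(640,300)); cv2.imwrite('pics/c9.png',o)
E
```

```text
t 12.3667 c-c0 [0. 0.] r 0.061452635192871086 needle deg 208.6 mm 11.59 depth 0.78 theta -34.7 R 0.0374 F [ 0.7  0.2 -0.3]
```

View pics/c9.png

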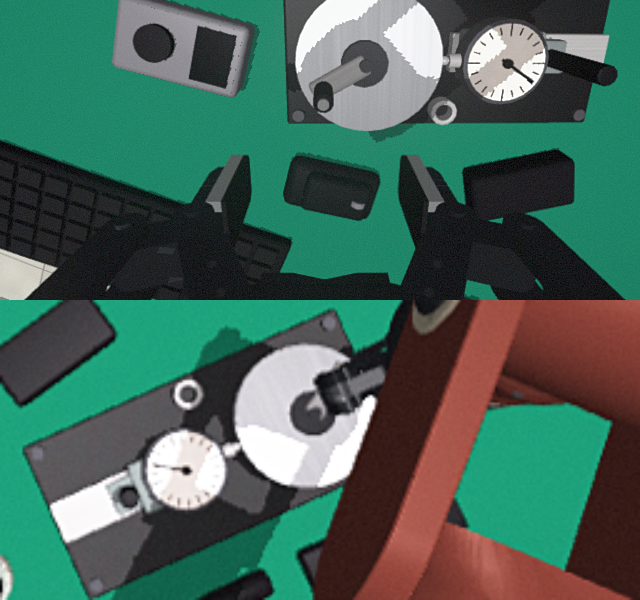

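The gripper is clear of everything and the plunger is still on the rim. The needle is at about 209° (top-view dial at (186,470)), which is 11.6 mm pressed in, and it didn't move on release. I'm handing in.

```bash
python3 -c "
from plant import manip
print(manip.job_done())"
```

```text
the job is handed in; nothing more can be done
None
```

The job is handed in (no verdict was returned): by the needle fit the disc is stopped within a few degrees of its high spot on the plunger, pressed in about 11.6 mm of its 16 mm travel, with the gripper open and clear and nothing else on the bench touched.

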